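# Re-pin the tube-rest slide at its far station

## Task

Set the tube-rest slide to its far station: pull the red-knobbed ball-lock pin up out of the slide, slide the saddle along until its hole lines up with the far hole hidden underneath (find it by feel), and push the pin down through both until it clicks and its collar sits flush on the saddle; then let go. Work gently, never leaning hard on the pin, and leave the crucible, cup and bottle standing where they are.

Things in the scene. Friction and masses are not known exactly. Their poses are not given: they have to be found in the camera images.
- slide_base: Fixed slide on the bench, z up: two blue rails 52 mm high, 88 mm wide overall (its x), 224 mm long (its y). Origin on the bench under the near hole. Between the rails lie steel index blocks, flat tops 40 mm up, with the near hole at x = y = 0 and one far hole at x = 0, y between -48 and -80 mm: set by hand and hidden by the saddle. The saddle travels along -y.
- saddle_hole (a point): Centre of the 13.5 mm hole through the saddle, on its top face, 60 mm above the bench. The saddle is an aluminium plate 54 mm wide, 20 mm thick, reaching 22 mm to the slide's +y side of this hole and 95 mm to its -y side, where a dark V rest for tubes, at most 40 mm tall, stands 69 to 91 mm away. It moves when pushed, also by the pin in its hole.
- saddle (a joint): Travel of the saddle along the slide's -y, in m: 0 where it now stands pinned (over the near hole), 0.095 at its end stop; the far station is at 0.048 to 0.080. It slides stiffly (about 2 N) and stays where it is left.
- pin: Ball-lock pin, upright, z along it, origin at its lower tip, 0.06 to 0.11 kg. Steel shank 12 mm thick, 50 mm long, lowest 4 mm tapered to 10 mm, groove for the balls 8 to 16 mm up; collar 26 mm wide, 4 mm thick; red knob 20 mm wide, 38 mm tall. Home: tip 10 mm above the bench, 30 mm below the block tops. Lifted 31 to 45 mm it clears the blocks but stays in the saddle's hole.
- pin_knob (a point): Middle of the red knob on the pin's axis, 22 mm above the collar's underside and 72 mm above the pin's tip; the place to grasp.
- pin_collar (a point): Centre of the underside of the pin's collar, 50 mm above the tip; when home it lies on the saddle's top face.
- crucible: White glazed crucible, 50 mm across, 42 mm tall, loose; origin at the centre of its underside. Not to be disturbed.
- empty_cup: Empty pale steel cup, 60 mm across, 101 mm tall, loose; origin at the centre of its underside. Not to be disturbed.
- oil_bottle: Small brown dropper bottle with a black top, 33 mm across, 102 mm tall, loose; origin at the centre of its underside. Not to be disturbed.
- near_hole (a point): Mouth of the near hole, 40 mm above the bench. Near and far hole are alike: 13.5 mm in diameter, right through, with a spring-loaded ball on either side 18 mm below the mouth that grips the pin: about 8 to 15 N to pull it out or push it home.
There are look-alikes about, which are no part of the job. Of the things like the pin, leave any that is yellow; of the rest the larger one is meant.

How it is judged:
By the outcome, as a careful person would: the job done as asked, in the order asked, and still so for the second after the job is handed in, with the robot touching nothing.
It also fails if it takes over 64 s, if anything falls off the work surface, if the arm or the gripper's body presses on something with over 40 N, if the wrist force passes 120 N, or if a joint passes its speed limit or range.

## Robot

A 6-joint arm with a two-finger parallel gripper is mounted at the origin on a cart in front of the work surface, level with it; the furniture and walls round the work are solid. World frame = base frame: x ahead of the robot, y to its left, z up, the work surface at z = 0. Lengths are in m, angles in degrees, forces in N, time in s.
With the tool pointing down it reaches from about 0.3 to 0.75 m from the base axis. Payload 8.5 kg.
Tool frame: the origin (TCP) lies midway between the tips of the shut fingers; the grasp point (between the pads) lies 19 mm behind it (env.tcp_to_grasp is the z of the grasp point in the tool frame, in m); z points along the fingers, y is the line along which they close (so a half turn about z gives the same grasp; the last joint's range is limited). The gripper opens to 85 mm and grips with 20 to 120 N. Pads are 22 mm wide; open, the fingers measure 114 mm over their backs; the gripper's body (76 mm by 85 mm) begins 54 mm behind the grasp point. The pads swing forward as they close: fully open they stand 13 mm farther back than shut.
Start: joints at [-75.762, 21.807, 74.336, -0, 83.858, -12.336], TCP at [0.246, -0.492, 0.231] pointing down, gripper open.
Joint ranges: [-178.18, 178.18], [-50.72, 133.34], [12.68, 142.11], [-81.47, 261.47], [9.98, 163.14], [-165.26, 165.26]. Speed limits (degrees/s): [136.94, 136.94, 180, 180, 180, 180].

## Interface

Orientations are given as a 3x3 rotation matrix whose columns are the frame's x, y, z axes.
In Python, from rig import env, imaging, job, models gives the robot as it stands. The module is installed in compiled form; this text tells all that it offers.
- The arm moves only by the tool jog_arm, never from a script. Its argument "plan" is text: rows parted by semicolons, each of 7 numbers parted by spaces: the turn, a rotation vector about the tool's x, y, z in degrees, then the shift along the tool's x, y, z in cm, then the closure in counts, from 0 (fully open) to 255 (shut). In form: rx ry rz x y z claw; .... A call has 1 to 10 rows; each row shifts and turns the commanded pose from where the row before left it, along the tool's axes as they then stand; what a row does not reach is not made up. A row lasts 1/12 s, in which the tool goes at most 41.7 mm and 7.16 degrees, less where a joint would pass 70% of its speed; a pose out of reach is approached as far as the arm can. A call with a gripper value outside its range is refused whole. The fingers move at their own pace and stop on an object; "grip_force" is the grip in N (left out, the last holds). Time passes only in rows, so rows that do not move let the fingers close. It gives the time, the measured TCP pose, the force, the opening and the grip force at its end, in the units of the state.
- env.observe(): the state, without advancing time (a new reading comes with each control period).
- imaging.get_image(name): name is "side" or "top"; returns a dict with "pixels" (420x560x3 uint8, red, green, blue), "depth" (420x560 float32, m along the optical axis (not along the pixel's ray), 0 where there is no reading), "fov_y" (degrees; the focal length in pixels is half the picture's height over the tangent of half this angle, whatever the lens; pixels are square), "cx", "cy" (the principal point, pixels), "world_from_camera" (4x4, takes a point from camera to world coordinates). Camera axes: x right, y down, z forward; pixel columns grow to the right and rows downward; lengths in m; the calibration is good to about 2 mm. A picture is of the moment at which its call begins.
- job.close_job(): hands the job in; it is judged then, once.
Trained networks look in the newest picture that a camera, given by its name, has taken for a name from the list of things; names that differ only in an ending like _2 or _b are one class to them, and where a whole thing is asked for, a point or a joint stands for the part that bears it (a point fixed in the world has none). Each returns a list of dicts, best first, with "confidence" (0 to 1); they miss things now and then, are a little off and sometimes report something else, mostly with a low value. They report only what shows in the picture. A call takes as long as a camera call. They do not tell look-alikes from the thing itself.
- models.outline_of(camera, query): "region" (420x560 bool, what is visible of it) and "bbox" ([centre column, centre row, width, height] in pixels, round what is visible of it).
- models.tip_of(camera, query): "at" ([column, row] in pixels: a listed point, or the origin of a listed thing).
The state is a dict: "time_s": time; "q": joint angles; "qvel": joint speeds; "joint_efforts": joint torques, N m; "position": TCP position; "tool_rot": TCP orientation; "ft_force": force on the tool from outside, world axes, zero at the start; "wrist_torque": the same for the moment, N m; "grip_width": finger opening in m; "gripper_force": force on a finger pad.
Only numpy, scipy, OpenCV 4.12 (cv2) and the standard library are available. Lean on these libraries where they do the work, as an engineer would, in place of code of your own. Each camera call takes 0.05 s, during which the arm holds its last target. There are 200 camera calls.

## Working session

There is one attempt and no reset: what is moved stays moved. The work goes in short steps, Python scripts to look and compute and a tool call to move; the robot and the scene stay as the last step left them, time stands still between calls to the robot, and variables do not carry over. Pictures are saved under pics/ and viewed, at most 10 in all, crops included, and the job is handed in when it is done.

Besides the shell and the picture viewer there is one more tool, called after "Request:" in YAML: its name, and indented under it one key for each argument. jog_arm: Moves the arm, as the interface text tells. Its arguments: {"type":"object","properties":{"plan":{"type":"string"},"grip_force":{"type":"number"}},"required":["plan"]}

```bash
mkdir -p pics; cat > h.py <<'E'
import numpy as np, cv2
from rig import env, imaging, job, models
def get(n):
    im=imaging.get_image(n); im['f']=210/np.tan(np.radians(im['fov_y']/2)); return im
def ray(im,p):
    T=im['world_from_camera']; d=T[:3,:3]@np.array([(p[0]-im['cx'])/im['f'],(p[1]-im['cy'])/im['f'],1]); return T[:3,3],d
def atz(im,p,z):
    o,d=ray(im,p); return o+d*(z-o[2])/d[2]
def dep(im,p):
    o,d=ray(im,p); return o+d*im['depth'][int(round(p[1])),int(round(p[0]))]
def tri(a,pa,b,pb):
    o1,d1=ray(a,pa);o2,d2=ray(b,pb)
    s=np.linalg.lstsq(np.c_[d1,-d2],o2-o1,rcond=None)[0]
    p,q=o1+s[0]*d1,o2+s[1]*d2
    return (p+q)/2,np.linalg.norm(p-q)
E
python3 - <<'E'
from h import *
np.set_printoptions(precision=4,suppress=True)
for n in('side','top'):
    im=get(n); cv2.imwrite(f'pics/{n}0.png',im['pixels'][:,:,::-1])
    print(n,im['fov_y'],im['world_from_camera'])
    for q in('pin_knob','pin_collar','saddle_hole','slide_base','crucible','empty_cup','oil_bottle'):
        for r in models.tip_of(n,q)[:4]:
            p=r['at']; print(q,round(r['confidence'],2),np.round(p,1),dep(im,p))
s=env.observe(); print({k:np.round(v,4) for k,v in s.items()}, env.tcp_to_grasp)
E
```

```text
side 43.97821139319407 [[-0.9423 -0.1743  0.2857  0.3685]
 [-0.3346  0.4822 -0.8096  0.7078]
 [ 0.0033 -0.8586 -0.5127  0.5111]
 [ 0.      0.      0.      1.    ]]
pin_knob 0.88 [337.2 288.2] [0.4813 0.1772 0.0817]
pin_knob 0.73 [304.6 218.4] [0.5694 0.0416 0.0939]
pin_knob 0.43 [385.4 212.3] [ 0.4613 -0.0807  0.0591]
pin_collar 0.73 [337.8 302.5] [0.4792 0.1768 0.0577]
pin_collar 0.63 [307.8 231.5] [0.5648 0.0373 0.0681]
pin_collar 0.51 [383.9 224. ] [0.446  0.0505 0.1145]
saddle_hole 0.67 [305.2 233. ] [0.5685 0.039  0.0655]
crucible 0.78 [249.1 264.1] [0.6491 0.0813 0.0137]
crucible 0.47 [305.6 219.3] [0.3685 0.7078 0.5111]
empty_cup 0.97 [266.7 210.5] [ 0.6808 -0.0795  0.0201]
oil_bottle 0.95 [305.5 299.7] [0.5366 0.1343 0.0129]
top 52.47828444164211 [[ 0.0026 -0.9828  0.1845  0.4559]
 [-0.9998  0.0008  0.0185  0.0086]
 [-0.0184 -0.1846 -0.9826  0.924 ]
 [ 0.      0.      0.      1.    ]]
pin_knob 0.67 [277.3 237.1] [0.5594 0.0288 0.0805]
pin_knob 0.58 [206.9 275.1] [0.4838 0.164  0.0959]
pin_knob 0.53 [335.2 285.4] [ 0.4651 -0.0853  0.0697]
pin_collar 0.67 [209.1 275.6] [0.483  
[... 398 characters left out ...]
 0.23 [279.3 237. ] [0.56   0.0249 0.0769]
oil_bottle 0.53 [237.8 248.6] [0.5376 0.1086 0.0685]
{'time_s': np.float64(0.8), 'q': array([-75.7634,  21.8066,  74.3371,   0.0013,  83.858 , -12.3366]), 'qvel': array([ 0.071 , -0.0446, -0.0445, -0.0413, -0.0471,  0.0108]), 'joint_efforts': array([ -0.0009, -44.83  , -23.1458,  -0.0002,   0.0005,   0.    ]), 'position': array([ 0.246 , -0.4919,  0.2313]), 'tool_rot': array([[ 0.8944,  0.4473,  0.    ],
       [ 0.4473, -0.8944,  0.    ],
       [ 0.    , -0.    , -1.    ]]), 'ft_force': array([ 0.557 ,  0.3355, -0.3022]), 'wrist_torque': array([-0.0204, -0.0133, -0.0453]), 'gripper_force': np.float64(0.0), 'grip_width': np.float64(0.0854)} -0.0187
```

View pics/side0.png

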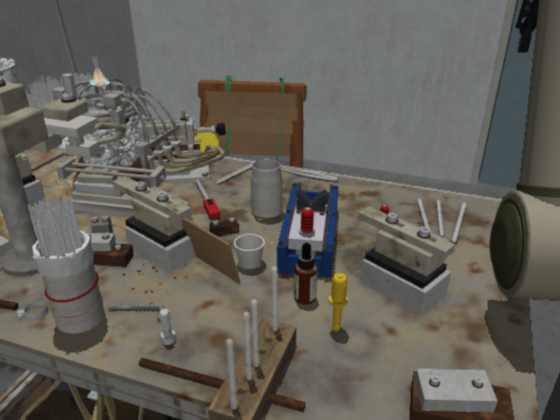

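View pics/top0.png

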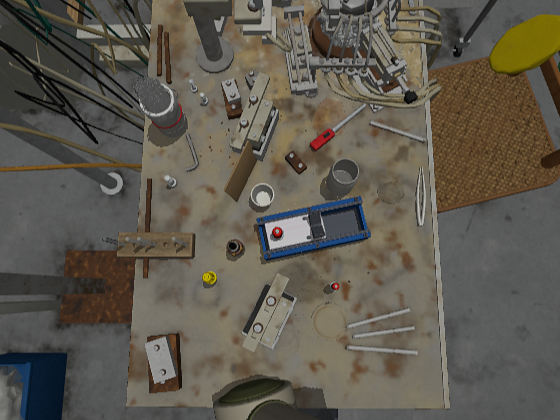

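Side view: the red-knobbed pin stands in the white saddle at (307,217), with the blue rails around it. The bottle is in front at (305,280), the crucible at (249,250), the cup at (266,190), and the yellow pin at (339,290). Top view: the knob is at (277,232), the V rest at (317,223) and the small red look-alike at (335,287). The cup is at (343,175), the crucible at (262,195) and the bottle at (235,248).

```bash
python3 - <<'E'
from h import *
np.set_printoptions(precision=4,suppress=True)
T=get('top');S=get('side')
def cloud(im):
    v,u=np.mgrid[:420,:560]; d=im['depth'].astype(float)
    P=np.stack([(u-im['cx'])/im['f']*d,(v-im['cy'])/im['f']*d,d],-1)
    return P@im['world_from_camera'][:3,:3].T+im['world_from_camera'][:3,3]
for n,im in(('T',T),('S',S)):
    P=cloud(im); h=cv2.cvtColor(im['pixels'],cv2.COLOR_RGB2HSV)
    reg=(abs(P[...,0]-.56)<.12)&(P[...,1]>-.17)&(P[...,1]<.11)
    m=(h[...,0]>105)&(h[...,0]<125)&(h[...,1]>130)&(h[...,2]>60)&reg&(P[...,2]>.04)&(P[...,2]<.07)
    k=P[m][:,:2].astype(np.float32); print(n,m.sum(),'z',np.percentile(P[m][:,2],[5,50,95]),cv2.minAreaRect(k*1000))
    r=((h[...,0]<8)|(h[...,0]>172))&(h[...,1]>130)&(P[...,2]>.05)&(abs(P[...,0]-.56)<.04)&(abs(P[...,1]-.03)<.04)
    q=P[r]; v,u=np.nonzero(r); c=(u.mean(),v.mean()); print('red',r.sum(),c,q.mean(0),q.min(0),q.max(0),'bbox',u.min(),u.max(),v.min(),v.max())
    if n=='T': top=q[:,2]>q[:,2].max()-.006; cT=(u[top].mean(),v[top].mean()); print('topcap',cT,q[top].mean(0))
for z in(.082,.1): print('T cap at z',z,atz(T,cT,z))
kt={};
for n,im in(('side',S),('top',T)):
  for q in('pin_knob','crucible','empty_cup','oil_bottle'):
    for r in models.outline_of(n,q)[:3]:
        b=r['bbox'];kt[n,q,round(b[0])]=b; P=cloud(im)[r['region']&(im['depth']>0)]
        print(n,q,round(r['confidence'],2),np.round(b),np.median(P,0),'lo',np.percentile(P,3,0),'hi',np.percentile(P,97,0))
E
```

```text
T 833 z [0.0483 0.0515 0.0543] ((584.4876098632812, -43.70160675048828), (86.61100769042969, 222.56405639648438), 12.230049133300781)
red 67 (np.float64(277.0), np.float64(232.26865671641792)) [0.5667 0.029  0.0981] [0.5595 0.0212 0.0748] [0.5765 0.0388 0.1049] bbox 272 281 227 237
topcap (np.float64(277.2), np.float64(231.06666666666666)) [0.5686 0.0286 0.1017]
S 703 z [0.0436 0.0531 0.0548] ((583.8782348632812, -36.8995361328125), (87.06925964355469, 215.92958068847656), 12.135053634643555)
red 239 (np.float64(306.7991631799163), np.float64(220.1213389121339)) [0.5672 0.0368 0.0884] [0.5597 0.023  0.0667] [0.5773 0.0428 0.1043] bbox 302 312 208 232
T cap at z 0.082 [0.5713 0.029  0.082 ]
T cap at z 0.1 [0.5688 0.0286 0.1   ]
side pin_knob 0.91 [304. 222.  12.  27.] [0.5681 0.0378 0.0827] lo [0.5607 0.0303 0.0634] hi [0.5792 0.042  0.104 ]
side pin_knob 0.74 [338. 301.  22.  60.] [0.4805 0.1731 0.0662] lo [0.4723 0.1642 0.0098] hi [0.4897 0.1781 0.0945]
side pin_knob 0.37 [384. 212.   9.   8.] [ 0.4647 -0.0809  0.0645] lo [ 0.4563 -0.1893  0.0015] hi [0.4872 0.015  0.1136]
side cruc
[... 483 characters left out ...]
72 [313. 229. 114.  64.] [ 0.586  -0.0457  0.0521] lo [ 0.5305 -0.1501  0.0017] hi [0.6378 0.0598 0.0858]
top pin_knob 0.6 [334. 287.   5.  10.] [ 0.464  -0.0842  0.0632] lo [ 0.4562 -0.0914  0.0358] hi [ 0.4719 -0.0783  0.0676]
top pin_knob 0.51 [277. 233.  11.  10.] [0.5666 0.0289 0.099 ] lo [0.5578 0.0177 0.0617] hi [0.5771 0.0388 0.1041]
top crucible 0.56 [262. 194.  22.  26.] [0.6626 0.0647 0.0171] lo [0.6362 0.0415 0.0012] hi [0.6787 0.0841 0.0427]
top empty_cup 0.79 [345. 178.  31.  36.] [ 0.6978 -0.1089  0.0489] lo [ 0.6625 -0.1337  0.0003] hi [ 0.7202 -0.0784  0.0996]
top oil_bottle 0.81 [235. 249.  18.  16.] [0.5395 0.1129 0.0614] lo [0.527  0.1015 0.0099] hi [0.5559 0.1298 0.099 ]
```

Request:
jog_arm:
  plan: "0 0 7.1 0 0 0 100; 0 0 7.1 0 0 0 100; 0 0 0.2 2.5 -2.6 0 100; 0 0 0 2.5 -2.6 0 100; 0 0 0 2.5 -2.6 0 100; 0 0 0 2.5 -2.6 0 100; 0 0 0 2.5 -2.6 0 100; 0 0 0 2.5 -2.6 0 100; 0 0 0 2.5 -2.6 0 100; 0 0 0 2.5 -2.6 0 100"
  grip_force: 60

```text
time_s: 2.13
position: [0.3982, -0.2447, 0.2315]
tool_rot: [[0.978, 0.211, 0.0], [0.211, -0.978, -0.0], [0.0, 0.0, -1.0]]
ft_force: [0.4, -0.5, 0.7]
grip_width: 0.0519
gripper_force: 0.0
```

Request:
jog_arm:
  plan: "0 0 0 2.5 -2.6 0 100; 0 0 0 2.5 -2.6 0 100; 0 0 0 2.5 -2.6 0 100; 0 0 0 2.5 -2.6 0 100; 0 0 0 2.5 -2.6 0 100; 0 0 0 2.5 -2.6 0 100; 0 0 0 2.5 -2.6 0 100; 0 0 0 2.5 -2.6 0 100; 0 0 0 2.5 -2.6 0 100; 0 0 0 0 0 0 100"

```text
time_s: 2.97
position: [0.57, 0.0345, 0.2309]
tool_rot: [[0.977, 0.216, 0.001], [0.216, -0.976, 0.001], [0.001, -0.001, -1.0]]
ft_force: [0.1, -0.2, 0.4]
grip_width: 0.0521
gripper_force: 0.0
```

Request:
jog_arm:
  plan: "0 0 0 -0.25 0.4 2 100; 0 0 0 0 0 3 100; 0 0 0 0 0 3 100; 0 0 0 0 0 2 100; 0 0 0 0 0 0 100; 0 0 0 0 0 0 100"

```text
time_s: 3.47
position: [0.5665, 0.0253, 0.1313]
tool_rot: [[0.978, 0.211, -0.001], [0.211, -0.978, 0.0], [-0.001, -0.0, -1.0]]
ft_force: [1.2, -0.2, 0.7]
grip_width: 0.0519
gripper_force: 0.0
```

```bash
python3 - <<'E'
from h import *
s=env.observe(); print(s['position'],s['tool_rot'][:,1],s['ft_force'])
S=get('side');cv2.imwrite('pics/s1.png',cv2.resize(S['pixels'][150:300,220:420,::-1],None,fx=4,fy=4,interpolation=cv2.INTER_CUBIC))
E
```

```text
[0.56646836 0.02525318 0.13130181] [ 2.10702089e-01 -9.77550227e-01 -4.29019168e-04] [ 1.20008969 -0.15191816  0.65989804]
```

View pics/s1.png

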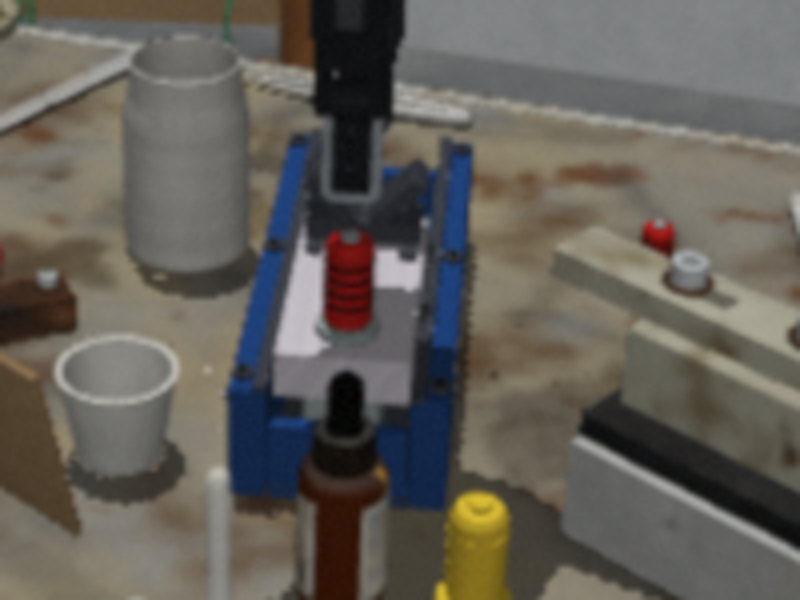

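The crop shows the fingers just behind and above the red knob (350,280), lined up with it sideways. The crucible, cup and bottle are clear. I'll correct by about 5 mm, descend and grip.

Request:
jog_arm:
  plan: "0 0 0 0.25 -0.43 0 100; 0 0 0 0 0 2 100; 0 0 0 0 0 2 100; 0 0 0 0 0 1.5 100; 0 0 0 0 0 0.8 100; 0 0 0 0 0 0 100; 0 0 0 0 0 0 100"

```text
time_s: 4.1
position: [0.5687, 0.0302, 0.0694]
tool_rot: [[0.977, 0.211, 0.002], [0.211, -0.977, -0.0], [0.001, 0.001, -1.0]]
ft_force: [-0.2, -0.4, 0.1]
grip_width: 0.0519
gripper_force: 0.0
```

Request:
jog_arm:
  plan: "0 0 0 0 0 0 170; 0 0 0 0 0 0 180; 0 0 0 0 0 0 190; 0 0 0 0 0 0 220; 0 0 0 0 0 0 255; 0 0 0 0 0 0 255; 0 0 0 0 0 0 255; 0 0 0 0 0 0 255"
  grip_force: 50

```text
time_s: 4.77
position: [0.5687, 0.0298, 0.0694]
tool_rot: [[0.978, 0.211, 0.002], [0.211, -0.978, -0.001], [0.002, 0.001, -1.0]]
ft_force: [-0.5, -1.9, 5.9]
grip_width: 0.0186
gripper_force: 48.9
```

Request:
jog_arm:
  plan: "0 0 0 0 0 -0.3 255; 0 0 0 0 0 -0.4 255; 0 0 0 0 0 -0.5 255; 0 0 0 0 0 -0.7 255; 0 0 0 0 0 -0.8 255; 0 0 0 0 0 -0.7 255; 0 0 0 0 0 -0.4 255; 0 0 0 0 0 0 255; 0 0 0 0 0 0 255"
  grip_force: 60

```text
time_s: 5.52
position: [0.5682, 0.0302, 0.1069]
tool_rot: [[0.977, 0.211, 0.001], [0.211, -0.977, -0.0], [0.001, 0.0, -1.0]]
ft_force: [1.7, -1.9, 0.6]
grip_width: 0.0179
gripper_force: 61.4
```

```bash
python3 - <<'E'
from h import *
S=get('side');cv2.imwrite('pics/s2.png',cv2.resize(S['pixels'][150:300,220:420,::-1],None,fx=4,fy=4,interpolation=cv2.INTER_CUBIC))
s=env.observe(); print(s['position'],s['ft_force'],s['wrist_torque'])
E
```

```text
[0.56820197 0.03016086 0.10665248] [ 1.53792221 -3.5442334   1.23957195] [-0.54520866 -0.29501158  0.05391934]
```

View pics/s2.png

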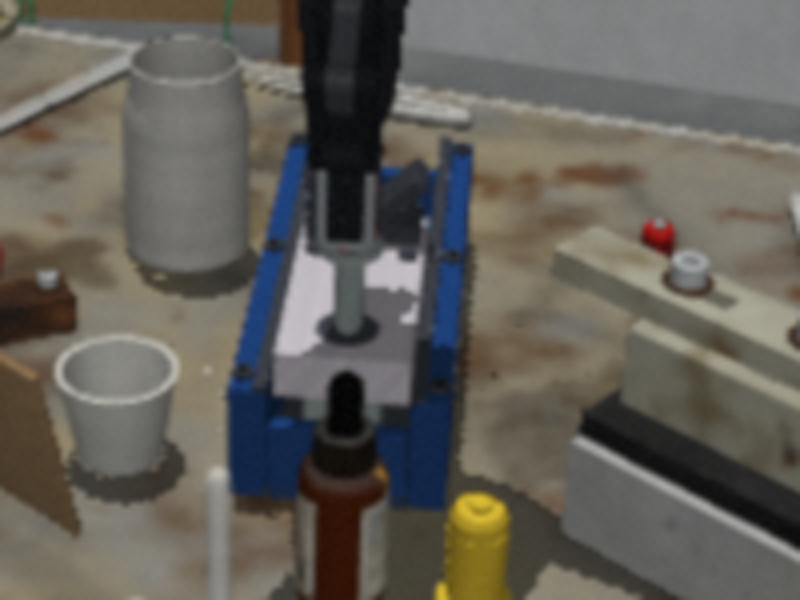

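The pin is out about 37 mm, its shank still in the saddle's hole at (348,325). Now slide.

Request:
jog_arm:
  plan: "0 0 0 0 0.3 0 255; 0 0 0 0 0.6 0 255; 0 0 0 0 0.6 0 255; 0 0 0 0 0.6 0 255; 0 0 0 0 0.6 0 255; 0 0 0 0 0.6 0 255; 0 0 0 0 0.6 0 255; 0 0 0 0 0.6 0 255; 0 0 0 0 0 0 255; 0 0 0 0 0 0 255"

```text
time_s: 6.4
position: [0.5777, -0.0146, 0.1063]
tool_rot: [[0.978, 0.21, -0.0], [0.21, -0.978, -0.001], [-0.0, 0.001, -1.0]]
ft_force: [-0.2, -0.4, -0.1]
grip_width: 0.0179
gripper_force: 61.2
```

Request:
jog_arm:
  plan: "0 0 0 0 0 0.3 255; 0 0 0 0 0 0.25 255; 0 0 0 0 0 0.1 255; 0 0 0 0 0 0 255; 0 0 0 0 0 0 255"

```text
time_s: 6.82
position: [0.5777, -0.0139, 0.0997]
tool_rot: [[0.977, 0.211, 0.0], [0.211, -0.977, -0.0], [0.0, 0.0, -1.0]]
ft_force: [1.7, -0.9, -1.5]
grip_width: 0.018
gripper_force: 61.1
```

Request:
jog_arm:
  plan: "0 0 0 0 0 0.05 255; 0 0 0 0 0 0 255; 0 0 0 0 0 0 255"

```text
time_s: 7.07
position: [0.5777, -0.0138, 0.0994]
tool_rot: [[0.977, 0.211, 0.0], [0.211, -0.977, -0.0], [0.0, 0.0, -1.0]]
ft_force: [0.1, -0.9, -1.0]
grip_width: 0.0182
gripper_force: 61.2
```

Request:
jog_arm:
  plan: "0 0 0 0 0 0.05 255; 0 0 0 0 0 0 255; 0 0 0 0 0 0 255"

```text
time_s: 7.32
position: [0.5777, -0.0139, 0.099]
tool_rot: [[0.978, 0.211, 0.0], [0.211, -0.978, -0.0], [0.0, 0.0, -1.0]]
ft_force: [0.8, -1.1, 1.2]
grip_width: 0.0185
gripper_force: 61.4
```

Request:
jog_arm:
  plan: "0 0 0 0 0 0.05 255; 0 0 0 0 0 0 255; 0 0 0 0 0 0 255"

```text
time_s: 7.57
position: [0.5778, -0.0139, 0.0989]
tool_rot: [[0.978, 0.211, 0.001], [0.211, -0.978, -0.0], [0.001, 0.0, -1.0]]
ft_force: [-0.5, -0.9, 4.5]
grip_width: 0.0182
gripper_force: 62.0
```

Request:
jog_arm:
  plan: "0 0 0 0 0.1 0 255; 0 0 0 0 0.1 0 255; 0 0 0 0 0 0 255"

```text
time_s: 7.82
position: [0.578, -0.0149, 0.099]
tool_rot: [[0.978, 0.211, 0.0], [0.211, -0.978, 0.002], [0.001, -0.002, -1.0]]
ft_force: [0.2, 3.3, 6.0]
grip_width: 0.018
gripper_force: 62.0
```

Request:
jog_arm:
  plan: "0 0 0 0 0.1 0 255; 0 0 0 0 0.1 0 255; 0 0 0 0 0 0 255"

```text
time_s: 8.07
position: [0.5782, -0.0163, 0.0989]
tool_rot: [[0.978, 0.211, 0.0], [0.211, -0.978, 0.003], [0.001, -0.003, -1.0]]
ft_force: [-1.7, 5.4, 8.3]
grip_width: 0.0181
gripper_force: 62.1
```

Request:
jog_arm:
  plan: "0 0 0 0 0.1 0 255; 0 0 0 0 0.1 0 255; 0 0 0 0 0 0 255"

```text
time_s: 8.32
position: [0.5786, -0.0182, 0.0989]
tool_rot: [[0.978, 0.211, -0.0], [0.211, -0.978, 0.003], [0.001, -0.003, -1.0]]
ft_force: [-1.8, 6.3, 7.6]
grip_width: 0.0184
gripper_force: 62.1
```

Request:
jog_arm:
  plan: "0 0 0 0 0.1 -0.02 255; 0 0 0 0 0.1 0 255; 0 0 0 0 0 0 255"

```text
time_s: 8.57
position: [0.579, -0.0202, 0.0989]
tool_rot: [[0.978, 0.211, -0.0], [0.211, -0.977, 0.003], [0.0, -0.003, -1.0]]
ft_force: [-0.7, 5.0, 5.4]
grip_width: 0.018
gripper_force: 61.9
```

Request:
jog_arm:
  plan: "0 0 0 0 0.1 0 255; 0 0 0 0 0.1 0 255; 0 0 0 0 0 0 255"

```text
time_s: 8.82
position: [0.5794, -0.0222, 0.0989]
tool_rot: [[0.978, 0.211, -0.0], [0.211, -0.977, 0.003], [0.0, -0.003, -1.0]]
ft_force: [-1.7, 5.2, 5.4]
grip_width: 0.0182
gripper_force: 61.9
```

Request:
jog_arm:
  plan: "0 0 0 0 0.1 0 255; 0 0 0 0 0.1 0 255; 0 0 0 0 0 0 255"

```text
time_s: 9.07
position: [0.5799, -0.0241, 0.0989]
tool_rot: [[0.978, 0.211, -0.0], [0.211, -0.978, 0.003], [0.0, -0.003, -1.0]]
ft_force: [-0.6, 5.8, 5.6]
grip_width: 0.0183
gripper_force: 61.9
```

Request:
jog_arm:
  plan: "0 0 0 0 0.1 0 255; 0 0 0 0 0.1 0 255; 0 0 0 0 0 0 255"

```text
time_s: 9.32
position: [0.5803, -0.0261, 0.0989]
tool_rot: [[0.977, 0.211, -0.0], [0.211, -0.977, 0.003], [0.0, -0.003, -1.0]]
ft_force: [-1.2, 6.5, 5.6]
grip_width: 0.0182
gripper_force: 61.9
```

Request:
jog_arm:
  plan: "0 0 0 0 0.1 0 255; 0 0 0 0 0.1 0 255; 0 0 0 0 0 0 255"

```text
time_s: 9.57
position: [0.5807, -0.028, 0.0989]
tool_rot: [[0.978, 0.211, -0.0], [0.211, -0.978, 0.003], [0.0, -0.003, -1.0]]
ft_force: [-0.6, 6.2, 5.3]
grip_width: 0.0182
gripper_force: 62.0
```

Request:
jog_arm:
  plan: "0 0 0 0 0.1 0 255; 0 0 0 0 0.1 0 255; 0 0 0 0 0 0 255"

```text
time_s: 9.82
position: [0.5812, -0.03, 0.099]
tool_rot: [[0.977, 0.211, -0.0], [0.211, -0.977, 0.003], [0.0, -0.003, -1.0]]
ft_force: [-0.9, 4.6, 5.8]
grip_width: 0.0183
gripper_force: 62.0
```

Request:
jog_arm:
  plan: "0 0 0 0 0.1 0 255; 0 0 0 0 0.1 0 255; 0 0 0 0 0 0 255"

```text
time_s: 10.07
position: [0.5816, -0.0319, 0.0989]
tool_rot: [[0.977, 0.211, -0.0], [0.211, -0.977, 0.003], [0.0, -0.003, -1.0]]
ft_force: [-0.4, 4.8, 6.3]
grip_width: 0.0183
gripper_force: 62.0
```

Request:
jog_arm:
  plan: "0 0 0 0 0.1 0 255; 0 0 0 0 0.1 0 255; 0 0 0 0 0 0 255"

```text
time_s: 10.32
position: [0.582, -0.0339, 0.0989]
tool_rot: [[0.977, 0.211, -0.0], [0.211, -0.977, 0.003], [0.0, -0.003, -1.0]]
ft_force: [-0.7, 5.4, 5.2]
grip_width: 0.0181
gripper_force: 62.0
```

Request:
jog_arm:
  plan: "0 0 0 0 0.1 0 255; 0 0 0 0 0.1 0 255; 0 0 0 0 0 0 255"

```text
time_s: 10.57
position: [0.5824, -0.0358, 0.0989]
tool_rot: [[0.978, 0.211, -0.0], [0.211, -0.978, 0.003], [0.0, -0.003, -1.0]]
ft_force: [-0.3, 6.1, 4.8]
grip_width: 0.0184
gripper_force: 62.0
```

Request:
jog_arm:
  plan: "0 0 0 0 0.1 0 255; 0 0 0 0 0.1 0 255; 0 0 0 0 0 0 255"

```text
time_s: 10.82
position: [0.5828, -0.0378, 0.0989]
tool_rot: [[0.978, 0.211, -0.0], [0.211, -0.977, 0.003], [0.0, -0.003, -1.0]]
ft_force: [-1.2, 4.7, 6.1]
grip_width: 0.0182
gripper_force: 62.0
```

Request:
jog_arm:
  plan: "0 0 0 0 0.1 0 255; 0 0 0 0 0.1 0 255; 0 0 0 0 0 0 255"

```text
time_s: 11.07
position: [0.5833, -0.0398, 0.0989]
tool_rot: [[0.978, 0.211, -0.0], [0.211, -0.977, 0.003], [0.0, -0.003, -1.0]]
ft_force: [-0.4, 5.0, 5.6]
grip_width: 0.0182
gripper_force: 62.0
```

Request:
jog_arm:
  plan: "0 0 0 0 0.1 0 255; 0 0 0 0 0.1 0 255; 0 0 0 0 0 0 255"

```text
time_s: 11.32
position: [0.5837, -0.0418, 0.0989]
tool_rot: [[0.977, 0.211, -0.0], [0.211, -0.977, 0.003], [0.0, -0.003, -1.0]]
ft_force: [-0.1, 5.1, 5.7]
grip_width: 0.018
gripper_force: 61.9
```

Request:
jog_arm:
  plan: "0 0 0 0 0.1 0 255; 0 0 0 0 0.1 0 255; 0 0 0 0 0 0 255"

```text
time_s: 11.57
position: [0.5842, -0.0439, 0.0988]
tool_rot: [[0.978, 0.211, -0.0], [0.211, -0.978, 0.002], [0.0, -0.002, -1.0]]
ft_force: [-1.0, 5.0, 6.0]
grip_width: 0.0183
gripper_force: 61.9
```

Request:
jog_arm:
  plan: "0 0 0 0 0.1 0 255; 0 0 0 0 0.05 0 255; 0 0 0 0 0 0 255"

```text
time_s: 11.82
position: [0.5846, -0.0461, 0.0986]
tool_rot: [[0.977, 0.211, -0.0], [0.211, -0.977, 0.001], [0.0, -0.001, -1.0]]
ft_force: [0.4, 2.9, 2.5]
grip_width: 0.0181
gripper_force: 61.5
```

Request:
jog_arm:
  plan: "0 0 0 0 0 0.05 255; 0 0 0 0 0 0 255; 0 0 0 0 0 0 255"

```text
time_s: 12.07
position: [0.5846, -0.0466, 0.0978]
tool_rot: [[0.978, 0.211, -0.0], [0.211, -0.978, 0.0], [-0.0, -0.0, -1.0]]
ft_force: [0.8, 2.5, 0.9]
grip_width: 0.0182
gripper_force: 61.3
```

The pin has dropped into the far hole. I'll lower it gently.

Request:
jog_arm:
  plan: "0 0 0 0 0 0.1 255; 0 0 0 0 0 0.1 255; 0 0 0 0 0 0.1 255; 0 0 0 0 0 0 255; 0 0 0 0 0 0 255"

```text
time_s: 12.48
position: [0.5846, -0.0467, 0.0948]
tool_rot: [[0.978, 0.211, -0.0], [0.211, -0.978, -0.0], [-0.0, 0.0, -1.0]]
ft_force: [0.2, 1.7, -1.1]
grip_width: 0.0183
gripper_force: 61.1
```

Request:
jog_arm:
  plan: "0 0 0 0 0 0.15 255; 0 0 0 0 0 0.2 255; 0 0 0 0 0 0.2 255; 0 0 0 0 0 0.2 255; 0 0 0 0 0 0.15 255; 0 0 0 0 0 0 255; 0 0 0 0 0 0 255"

```text
time_s: 13.07
position: [0.5847, -0.0467, 0.0857]
tool_rot: [[0.978, 0.211, -0.0], [0.211, -0.978, -0.0], [-0.0, 0.0, -1.0]]
ft_force: [2.1, -1.5, -2.6]
grip_width: 0.0183
gripper_force: 61.0
```

Request:
jog_arm:
  plan: "0 0 0 0 0 0.15 255; 0 0 0 0 0 0.2 255; 0 0 0 0 0 0.2 255; 0 0 0 0 0 0.2 255; 0 0 0 0 0 0.2 255; 0 0 0 0 0 0.2 255; 0 0 0 0 0 0.15 255; 0 0 0 0 0 0 255; 0 0 0 0 0 0 255"

```text
time_s: 13.82
position: [0.5848, -0.0469, 0.0729]
tool_rot: [[0.978, 0.211, 0.0], [0.211, -0.978, -0.001], [0.0, 0.001, -1.0]]
ft_force: [3.2, -2.3, -0.0]
grip_width: 0.0182
gripper_force: 61.3
```

Request:
jog_arm:
  plan: "0 0 0 0 0 0.1 255; 0 0 0 0 0 0.1 255; 0 0 0 0 0 0.08 255; 0 0 0 0 0 0 255; 0 0 0 0 0 0 255"

```text
time_s: 14.23
position: [0.5848, -0.0469, 0.07]
tool_rot: [[0.978, 0.211, 0.0], [0.211, -0.978, -0.0], [0.0, 0.001, -1.0]]
ft_force: [3.5, -4.3, 0.5]
grip_width: 0.0182
gripper_force: 61.3
```

Request:
jog_arm:
  plan: "0 0 0 0 0 0.05 255; 0 0 0 0 0 0 255; 0 0 0 0 0 0 255"

```text
time_s: 14.48
position: [0.5848, -0.0469, 0.0696]
tool_rot: [[0.978, 0.211, 0.0], [0.211, -0.978, -0.0], [0.0, 0.001, -1.0]]
ft_force: [2.5, -4.1, 1.4]
grip_width: 0.0181
gripper_force: 61.5
```

Request:
jog_arm:
  plan: "0 0 0 0 0 0.05 255; 0 0 0 0 0 0 255; 0 0 0 0 0 0 255"

```text
time_s: 14.73
position: [0.5849, -0.0469, 0.0695]
tool_rot: [[0.978, 0.211, 0.001], [0.211, -0.978, -0.001], [0.001, 0.001, -1.0]]
ft_force: [2.2, -4.7, 4.3]
grip_width: 0.018
gripper_force: 61.7
```

Request:
jog_arm:
  plan: "0 0 0 0 0 0.05 255; 0 0 0 0 0 0 255; 0 0 0 0 0 0 255"

```text
time_s: 14.98
position: [0.5849, -0.0469, 0.0694]
tool_rot: [[0.978, 0.211, 0.001], [0.211, -0.978, -0.001], [0.001, 0.001, -1.0]]
ft_force: [2.1, -3.5, 8.0]
grip_width: 0.0182
gripper_force: 62.2
```

Request:
jog_arm:
  plan: "0 0 0 0 0 0.06 255; 0 0 0 0 0 0 255; 0 0 0 0 0 0 255"

```text
time_s: 15.23
position: [0.585, -0.0469, 0.0694]
tool_rot: [[0.977, 0.211, 0.002], [0.211, -0.978, -0.001], [0.001, 0.001, -1.0]]
ft_force: [-0.0, -4.4, 11.2]
grip_width: 0.0182
gripper_force: 62.8
```

```bash
python3 - <<'E'
from h import *
S=get('side');cv2.imwrite('pics/s3.png',cv2.resize(S['pixels'][130:280,220:420,::-1],None,fx=4,fy=4,interpolation=cv2.INTER_CUBIC))
E
```

```text
(no output)
```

View pics/s3.png

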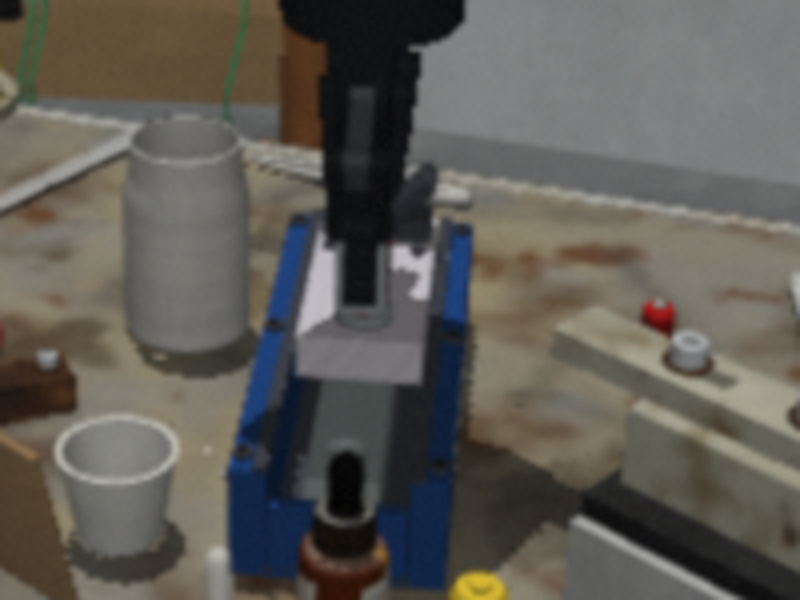

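The collar sits on the saddle at (362,318), with the saddle moved along. I'll ease off the downward push, let go and lift.

Request:
jog_arm:
  plan: "0 0 0 0 0 -0.08 255; 0 0 0 0 0 0 255; 0 0 0 0 0 0 100; 0 0 0 0 0 0 100; 0 0 0 0 0 0 100; 0 0 0 0 0 0 100; 0 0 0 0 0 0 100; 0 0 0 0 0 0 100; 0 0 0 0 0 0 100; 0 0 0 0 0 0 100"

```text
time_s: 16.12
position: [0.5846, -0.0465, 0.0689]
tool_rot: [[0.978, 0.211, -0.0], [0.211, -0.978, 0.0], [-0.0, -0.0, -1.0]]
ft_force: [-0.3, -0.2, 0.4]
grip_width: 0.0521
gripper_force: 0.0
```

Request:
jog_arm:
  plan: "0 0 0 0 0 -0.5 100; 0 0 0 0 0 -1 100; 0 0 0 0 0 -2 100; 0 0 0 0 0 -3 100; 0 0 0 0 0 -3 100; 0 0 0 -3 0 -2 100; 0 0 0 -3 0 -1 100; 0 0 0 -3 0 0 100; 0 0 0 -2 0 0 100; 0 0 0 0 0 0 100"

```text
time_s: 16.95
position: [0.4743, -0.0699, 0.1954]
tool_rot: [[0.978, 0.21, 0.0], [0.21, -0.978, -0.001], [0.0, 0.001, -1.0]]
ft_force: [1.1, -0.8, 0.2]
grip_width: 0.0521
gripper_force: 0.0
```

```bash
python3 - <<'E'
from h import *
np.set_printoptions(precision=4,suppress=True)
S=get('side');T=get('top')
a=cv2.resize(S['pixels'][130:280,220:420,::-1],(533,400),interpolation=cv2.INTER_CUBIC)
b=cv2.resize(T['pixels'][160:310,220:320,::-1],(267,400),interpolation=cv2.INTER_CUBIC)
cv2.imwrite('pics/s4.png',np.hstack([a,b]))
for n,im in(('side',S),('top',T)):
  for q in('pin_knob','pin_collar','saddle_hole','crucible','empty_cup','oil_bottle'):
    for r in models.tip_of(n,q)[:2]: print(n,q,round(r['confidence'],2),np.round(r['at'],1),dep(im,r['at']))
E
```

```text
side pin_knob 0.94 [336.9 286.5] [0.4817 0.178  0.085 ]
side pin_knob 0.69 [312.3 199.1] [ 0.5803 -0.0366  0.0857]
side pin_collar 0.76 [340.4 300.7] [0.4761 0.1756 0.0608]
side pin_collar 0.4 [382.4 222.7] [0.4485 0.0495 0.1157]
side saddle_hole 0.95 [306.6 207.9] [ 0.5902 -0.0374  0.0661]
side saddle_hole 0.69 [307.7 240.5] [0.5691 0.0215 0.0402]
side empty_cup 0.55 [264. 210.] [ 0.6864 -0.08    0.0198]
side empty_cup 0.25 [306.6 296.3] [0.5357 0.1323 0.0181]
side oil_bottle 0.72 [305.  300.3] [0.538  0.1322 0.0097]
top pin_knob 0.39 [314.6 227.6] [ 0.5198 -0.0196  0.4845]
top pin_collar 0.72 [212.6 276.7] [0.4814 0.157  0.0721]
top pin_collar 0.61 [312.6 226.1] [ 0.5231 -0.0182  0.4728]
top saddle_hole 0.67 [312.4 223.7] [ 0.5827 -0.0399  0.1038]
top crucible 0.82 [262.2 194.1] [0.6643 0.0644 0.0047]
top empty_cup 0.61 [339.3 187.9] [ 0.6635 -0.0985  0.0654]
top oil_bottle 0.53 [235.9 248.4] [0.5367 0.1108 0.0817]
```

View pics/s4.png

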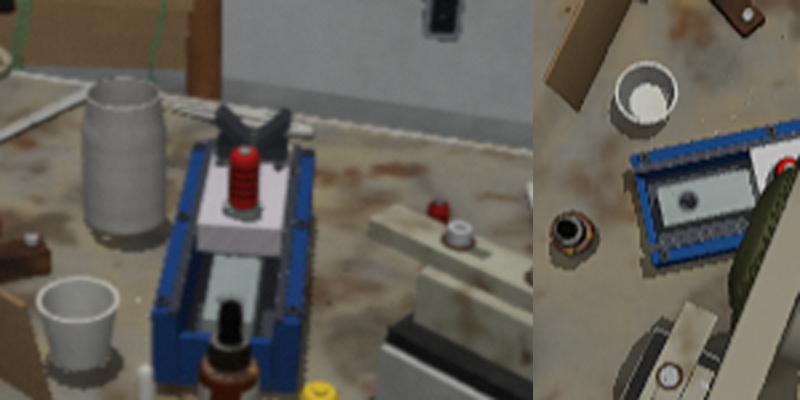

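The pin stands upright at (244,180), its collar down on the saddle. The near hole is uncovered at (688,200). The crucible, cup and bottle have not moved, and the gripper is clear.

```bash
python3 -c "
from h import *
print(job.close_job())"
```

```text
the job is handed in; nothing more can be done
None
```

The saddle is at its far station, about 77 mm along. The pin is pushed fully home with its collar flush on the saddle and released (I saw no distinct click in the force readings), the crucible, cup and bottle are where they were, and the job is handed in at about 17 s.

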